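# Reverse a row of formers into the slot rack

### The arm

A 6-joint arm with a two-finger parallel gripper is mounted at the origin on a cart in front of the work surface, level with it; the furniture and walls round the work are solid. World frame = base frame: x ahead of the robot, y to its left, z up, the work surface at z = 0. Lengths are in m, angles in rad, forces in N, time in s.
With the tool pointing down it reaches from about 0.325 to 0.775 m from the base axis. Payload 9.3 kg.
Tool frame: the origin (TCP) lies at the very end of the fingers, on their centre line; the grasp point (between the pads) lies 19 mm behind it (ctrl.grip_point_offset is the distance from the TCP to the grasp point, in m); z points along the fingers, y is the line along which they close (so a half turn about z gives the same grasp; the last joint's range is limited). The gripper opens to 85 mm and grips with 20 to 120 N. Pads are 22 mm wide; open, the fingers measure 114 mm over their backs; the gripper's body (76 mm by 85 mm) begins 54 mm behind the grasp point. The pads swing forward as they close: fully open they stand 13 mm farther back than shut.
Start: joints at [-1.361, 0.259, 0.021, 1.334, 0, 1.418], TCP at [0.195, -0.514, 0.231] pointing down, gripper open.
Joint ranges: [-3.04, 3.04], [-0.91, 1.82], [-1.04, 1.36], [-1.92, 1.95], [-1.52, 1.45], [-3.14, 3.14]. Speed limits (rad/s): [2.22, 2.22, 2.79, 3.14, 3.14, 3.14].

### API

Orientations are given as [roll, pitch, yaw] about the fixed x, y, z axes, in that order (R = Rz(yaw) Ry(pitch) Rx(roll)).
In Python, from workcell import ctrl gives the robot as it stands.
- The arm moves only by the tool move_arm, never from a script. Its argument "moves" is a list of rows, each an object of numbers: "dx", "dy", "dz": the shift along the world's x, y, z scaled (see below); "ax", "ay", "az": the turn, a rotation vector about the world's x, y, z scaled (see below); "gripper": the finger opening in mm, from 0 to 85.4. A call has 1 to 20 rows; each row is the pose to reach, as a shift and turn from the pose commanded when the call began; what a row does not reach only later rows make up. The controller multiplies each number of a shift by 0.1 m and each number of a turn by 90 degrees. A row lasts 1/10 s, in which the tool goes at most 50 mm and 8.59 degrees, less where a joint would pass 70% of its speed; a pose out of reach is approached as far as the arm can. A call with a number of a shift or a turn outside -1 to 1 is refused whole. A call with a gripper value outside its range is refused whole. The fingers move at their own pace and stop on an object; the grip force is fixed at half the most. Time passes only in rows, so rows that repeat a pose let the fingers close. It gives the time, the measured TCP pose, the force, the opening and the grip force at its end, in the units of the state.
- ctrl.read_state(): the state, without advancing time (a new reading comes with each control period).
- ctrl.read_camera(name): name is "scene" or "top" or "wrist"; returns the picture (400x640x3 uint8, red, green, blue); there is no depth.
- ctrl.calibration(name): a dict with "fov_y" (degrees; the focal length in pixels is half the picture's height over the tangent of half this angle, whatever the lens; pixels are square), "cx", "cy" (the principal point, pixels), "camera_from_world" (4x4, takes a point from world to camera coordinates); the wrist camera has in their place "T_tool_cam" (4x4, takes a point from camera to tool coordinates, whose origin is the TCP and whose axes are the flange's). Camera axes: x right, y down, z forward; pixel columns grow to the right and rows downward; lengths in m; the calibration is good to about 2 mm. A picture is of the moment at which its call begins: read the wrist's pose just before it. calibration takes no time and is no camera call.
- ctrl.sign_off(): hands the job in; it is judged then, once.
Trained networks look in the newest picture that a camera, given by its name, has taken for a name from the list of things; names that differ only in an ending like _2 or _b are one class to them, and where a whole thing is asked for, a point or a joint stands for the part that bears it (a point fixed in the world has none). Each returns a list of dicts, best first, with "p" (0 to 1); they miss things now and then, are a little off and sometimes report something else, mostly with a low value. They report only what shows in the picture. A call takes as long as a camera call. They do not tell look-alikes from the thing itself.
- ctrl.spot_in(target, camera): "rect" ([left, top, right, bottom] in pixels, round what is visible of it).
The state is a dict: "time": time; "joint_positions": joint angles; "qvel": joint speeds; "effort": joint torques, N m; "ee_pos": TCP position; "orientation": TCP orientation; "force": force on the tool from outside, world axes, zero at the start; "moment": the same for the moment, N m; "gripper_width": finger opening in m; "finger_force": force on a finger pad.
Only numpy, scipy, OpenCV 4.12 (cv2) and the standard library are available. Lean on these libraries where they do the work, as an engineer would, in place of code of your own. Each camera call takes 0.05 s, during which the arm holds its last target. There are 200 camera calls.

### The job

Move the four wooden formers from the cork pads of the ware board into the compartments of the slot rack, in reverse order, so that the potter working from the other side of the bench meets them in the old order: as you see it, the former that is leftmost now ends rightmost, the second from the left ends second from the right, and so on. Stand each upright on its foot in the middle of its compartment, one to a compartment, let go, and tip none over on the way.

Things in the scene. Friction and masses are not known exactly. Their poses are not given: they have to be found in the camera images.
- small_former: Short plain wooden former, a slightly tapered cylinder, 47 mm across at its widest and 52 mm high. Grip it about 30 mm above its foot. Loose, 50 to 200 g, standing upright on a cork pad. Origin: centre of its underside; z up its axis (round, so its yaw means nothing).
- barrel_former: Barrel-shaped wooden former, the bulkiest: 63 mm across the belly, 68 mm high. Grip it round the belly, about 36 mm above its foot. Loose, 50 to 200 g, standing upright on a cork pad. Origin: centre of its underside; z up its axis (round, so its yaw means nothing).
- slim_former: Slim straight wooden former: cylinder 36 mm across, 74 mm high, with a chamfered top. The tallest of the four. Grip it about 45 mm above its foot. Loose, 50 to 200 g, standing upright on a cork pad. Origin: centre of its underside; z up its axis (round, so its yaw means nothing).
- knob_former: Flat wooden disc former with a knob handle: disc 60 mm across and 16 mm thick, then a short taper to an upright knob 28 mm across that reaches from 22 to 56 mm above the foot. Grip the knob, about 42 mm above the foot. Loose, 50 to 200 g, standing upright on a cork pad. Origin: centre of its underside; z up its axis (round, so its yaw means nothing).
- pad_small: Square brown cork pad, 76 x 76 x 4 mm, fixed on the ware board, on which the small former stands at the start (within 4 mm of the middle); one of four alike, it stays and so marks that former's old place in the row. Origin: centre of its underside.
- pad_barrel: Square brown cork pad, 76 x 76 x 4 mm, fixed on the ware board, on which the barrel former stands at the start (within 4 mm of the middle); one of four alike, it stays and so marks that former's old place in the row. Origin: centre of its underside.
- pad_slim: Square brown cork pad, 76 x 76 x 4 mm, fixed on the ware board, on which the slim former stands at the start (within 4 mm of the middle); one of four alike, it stays and so marks that former's old place in the row. Origin: centre of its underside.
- pad_knob: Square brown cork pad, 76 x 76 x 4 mm, fixed on the ware board, on which the knob former stands at the start (within 4 mm of the middle); one of four alike, it stays and so marks that former's old place in the row. Origin: centre of its underside.
- ware_board: Dark wooden flat board carrying the four cork pads in one row, 84 mm deep (x), 356 mm long (y), its top 14 mm over the bench; fixed. Origin: centre of its underside; y along the row to the left, x away from the robot. Pad centres at y = +127.5, +42.5, -42.5, -127.5 mm, x = 0; the pads' tops are at 18 mm.
- slot_rack: Empty lighter wooden rack, four open compartments in a row; 84 mm deep (x), 356 mm long (y); fixed, near or far side of the board. Origin: centre of underside; y left along the row, x away from robot. Compartments: dark 44 mm disc at each centre, y = +127.5, +42.5, -42.5, -127.5 mm, x = 0; floor at 14 mm; inside 81 mm (y) x 76 mm (x); strips rise 7 mm over the floor, end cheeks 14 mm.
Not all that is in view belongs to the job. Leave any blue, green or pink look-alike of the slim_former alone.

How it is judged:
By the outcome, as a careful person would: the job done as asked, in the order asked, and still so for the second after the job is handed in, with the robot touching nothing.
It also fails if it takes over 120 s, if anything falls off the work surface, if the arm or the gripper's body presses on something with over 40 N, if the wrist force passes 120 N, or if a joint passes its speed limit or range.

## Working session

There is one attempt and no reset: what is moved stays moved. The work goes in short steps, Python scripts to look and compute and a tool call to move; the robot and the scene stay as the last step left them, time stands still between calls to the robot, and variables do not carry over. Pictures are saved under pics/ and viewed, at most 14 in all, crops included, and the job is handed in when it is done.

Besides the shell and the picture viewer there is one more tool, called as name([rows], argument=value, ...), one row to a line, values as JSON. move_arm: Moves the arm, as the interface text tells. Its arguments: {"type":"object","properties":{"moves":{"type":"array","items":{"type":"object","properties":{"dx":{"type":"number"},"dy":{"type":"number"},"dz":{"type":"number"},"ax":{"type":"number"},"ay":{"type":"number"},"az":{"type":"number"},"gripper":{"type":"number"}}}}},"required":["moves"]}

```bash
mkdir -p pics; cat > h.py <<'E'
import numpy as np,cv2
from workcell import ctrl
def snap(n,f):
    im=ctrl.read_camera(n); cv2.imwrite('pics/'+f,im[:,:,::-1]); return im
def ray(n,u,v,z):
    c=ctrl.calibration(n); f=200/np.tan(np.radians(c['fov_y'])/2); T=np.array(c['camera_from_world'])
    R,t=T[:3,:3],T[:3,3]; d=R.T@np.array([(u-c['cx'])/f,(v-c['cy'])/f,1]); o=-R.T@t
    return o+d*(z-o[2])/d[2]
def proj(n,p):
    c=ctrl.calibration(n); f=200/np.tan(np.radians(c['fov_y'])/2); T=np.array(c['camera_from_world'])
    q=T[:3,:3]@np.array(p)+T[:3,3]; return f*q[0]/q[2]+c['cx'],f*q[1]/q[2]+c['cy']
E
python3 - <<'E'
from h import *
snap('top','top1.png');
names=['small_former','barrel_former','slim_former','knob_former','ware_board','slot_rack','pad_slim']
for n in names:
    print(n,[(np.round(d['rect']).tolist(),round(d['p'],2)) for d in ctrl.spot_in(n,'top')[:4]])
snap('scene','scene1.png')
print(ctrl.calibration('top'),ctrl.calibration('scene'));print(ctrl.read_state())
E
```

```text
small_former [([284.0, 149.0, 308.0, 172.0], 0.81), ([362.0, 145.0, 378.0, 167.0], 0.7)]
barrel_former [([249.0, 151.0, 274.0, 176.0], 0.75)]
slim_former [([414.0, 134.0, 439.0, 156.0], 0.7), ([400.0, 217.0, 424.0, 233.0], 0.57), ([403.0, 184.0, 426.0, 201.0], 0.55), ([362.0, 146.0, 378.0, 167.0], 0.51)]
knob_former [([322.0, 148.0, 348.0, 175.0], 0.79)]
ware_board [([247.0, 141.0, 391.0, 187.0], 0.97), ([318.0, 147.0, 351.0, 181.0], 0.67), ([351.0, 145.0, 385.0, 176.0], 0.43)]
slot_rack [([223.0, 212.0, 376.0, 266.0], 0.68), ([286.0, 150.0, 307.0, 174.0], 0.57)]
pad_slim [([351.0, 148.0, 385.0, 176.0], 0.61), ([319.0, 145.0, 351.0, 178.0], 0.21), ([251.0, 150.0, 282.0, 182.0], 0.16)]
{'fov_y': 56.96339663716071, 'cx': 322.63551958774906, 'cy': 194.6814417934835, 'camera_from_world': array([[ 0.02816603, -0.99945948, -0.01695358, -0.06458634],
       [-0.98558269, -0.0249363 , -0.16734676,  0.5581337 ],
       [ 0.16683354,  0.02142265, -0.98575232,  0.82355922],
       [ 0.        ,  0.        ,  0.        ,  1.        ]])} {'fov_y': 50.52681311877737, 'cx': 321.7826217721483, 'cy':
[... 276 characters left out ...]
       ]])}
{'time': 0.45, 'joint_positions': array([-1.36060828e+00,  2.58691356e-01,  2.14516068e-02,  1.33368358e+00,
        7.39334557e-06,  1.41821750e+00]), 'qvel': array([ 0.00017836, -0.0033655 ,  0.0010668 , -0.00155242, -0.00095429,
        0.00038784]), 'effort': array([-2.09233935e-03, -5.54874051e+01,  3.44466877e+01,  2.56567655e-03,
       -1.41800124e-04,  6.26267550e-06]), 'ee_pos': array([ 0.19518096, -0.51419297,  0.23120999]), 'orientation': array([-3.14146825e+00, -2.66095476e-05,  3.62766875e-01]), 'force': array([ 0.20481235,  0.52001515, -0.21972738]), 'moment': array([-0.07004823,  0.03208899, -0.07488391]), 'finger_force': 0.0, 'gripper_width': 0.08560386904320458}
```

View pics/top1.png

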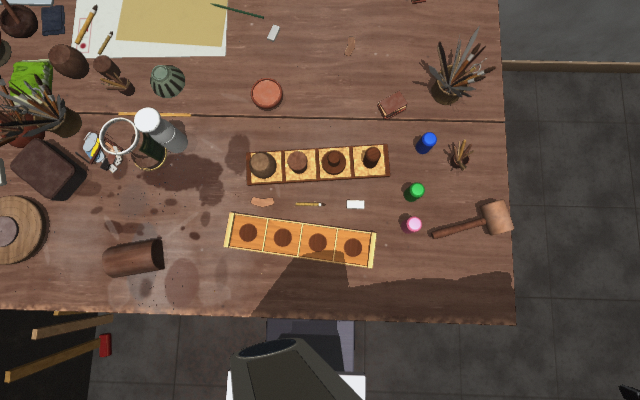

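View pics/scene1.png

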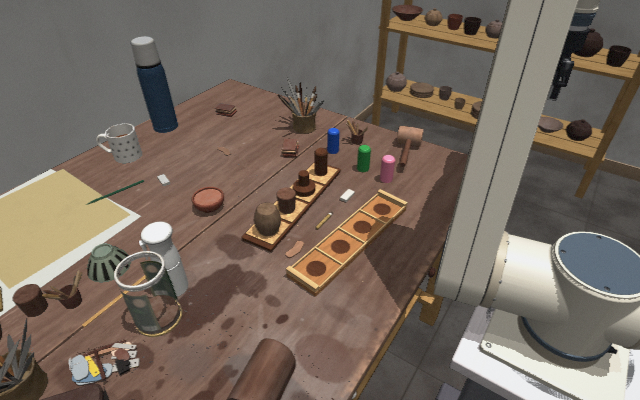

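The picture shows, left to right, barrel (262,164), small (297,161), knob (335,161) and slim (371,156). The near rack's discs are at (249,232), (283,238), (318,243) and (353,248). The coloured decoys stand to the right.

```bash
python3 - <<'E'
from h import *
im=cv2.imread('pics/top1.png')
hsv=cv2.cvtColor(im,cv2.COLOR_BGR2HSV)
P=[]
for u,v in [(249,232),(283,238),(318,243),(353,248)]:
    g=im[v-15:v+16,u-15:u+16,2].astype(float)
    yy,xx=np.mgrid[v-15:v+16,u-15:u+16]; m=((xx-u)**2+(yy-v)**2<13**2)
    w=np.clip(150-g,0,80)*m*(g<150); c=(w*xx).sum()/w.sum(),(w*yy).sum()/w.sum()
    P.append(ray('top',*c,.014)); print(np.round(c,2),np.round(P[-1],4))
P=np.array(P); s=np.array([1,.3333,-.3333,-1])*.1275
d=(s[:,None]*P).sum(0)/(s**2).sum(); print('rack c',P.mean(0).round(4),'dir',d.round(3),'yaw',np.arctan2(-d[0],d[1]))
# pads: bright cork mask
m=((hsv[:,:,2]>170)&(hsv[:,:,1]>60)&(hsv[:,:,0]<30)).astype(np.uint8)
m2=np.zeros_like(m);m2[140:190,244:394]=m[140:190,244:394]
m2=cv2.morphologyEx(m2,cv2.MORPH_OPEN,np.ones((2,2),np.uint8))
r=cv2.minAreaRect(cv2.findNonZero(m2)); b=cv2.boxPoints(r); print(r)
Q=np.array([ray('top',*q,.018) for q in b]); print(Q.round(4),Q.mean(0))
big=cv2.resize(im[135:275,215:395],None,fx=4.4,fy=4.2,interpolation=cv2.INTER_CUBIC)
cv2.imwrite('pics/c1.png',big)
for n,b in dict(small=[284,149,308,172],barrel=[249,151,274,176],slim=[362,146,378,167],knob=[322,148,348,175]).items():
  print(n,ray('top',(b[0]+b[2])/2,(b[1]+b[3])/2,.05).round(3))
print(ctrl.calibration('wrist'))
E
```

```text
[248.06 232.34] [0.4684 0.1286 0.014 ]
[282.66 237.3 ] [0.4587 0.0443 0.014 ]
[318.02 243.93] [ 0.4452 -0.0413  0.014 ]
[352.86 247.47] [ 0.4392 -0.1247  0.014 ]
rack c [0.4529 0.0017 0.014 ] dir [ 0.119  0.995 -0.   ] yaw -0.11897423698844586
((317.9557800292969, 164.4015350341797), (29.497941970825195, 133.8713836669922), 86.37850952148438)
[[ 0.663   0.1344  0.018 ]
 [ 0.6925 -0.1977  0.018 ]
 [ 0.6176 -0.2023  0.018 ]
 [ 0.5884  0.1253  0.018 ]] [ 0.64037239 -0.03508532  0.018     ]
small [0.64  0.016 0.05 ]
barrel [0.631 0.099 0.05 ]
slim [ 0.654 -0.16   0.05 ]
knob [ 0.64  -0.077  0.05 ]
{'fov_y': 61.53570718409109, 'cx': 323.76474491645644, 'cy': 201.37577483717823, 'T_tool_cam': array([[ 4.62883271e-04, -9.66043846e-01, -2.58377772e-01,
         6.51014512e-02],
       [ 9.99999850e-01,  5.22731909e-04, -1.62934844e-04,
        -1.32923938e-03],
       [ 2.92464509e-04, -2.58377658e-01,  9.66043943e-01,
        -1.41917958e-01],
       [ 0.00000000e+00,  0.00000000e+00,  0.00000000e+00,
         1.00000000e+00]])}
```

View pics/c1.png

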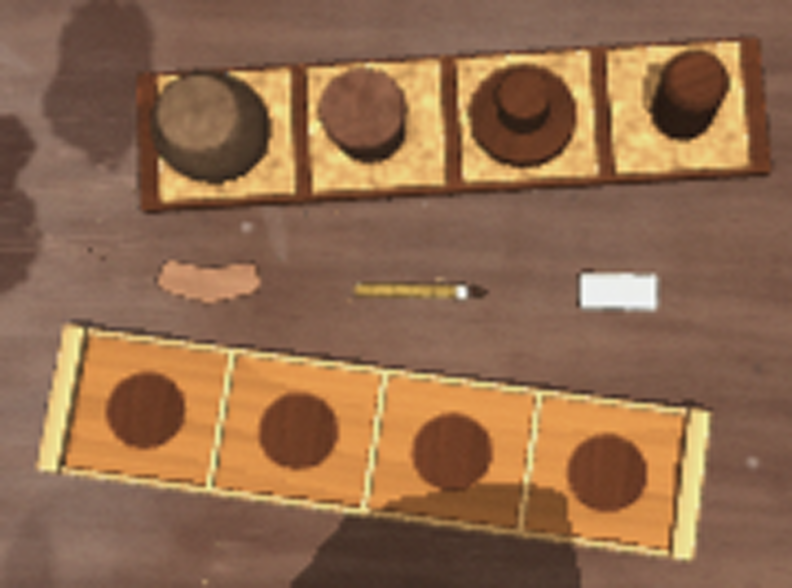

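Both rows show clearly in the crop; the shadow biased disc 3. I'll refit with the crop's pixel positions.

```bash
cat >> h.py <<'E'
def fitrow(P,s=np.array([1,1/3,-1/3,-1])*.1275):
    P=np.array(P)[:,:2]; d=(s[:,None]*P).sum(0)/(s**2).sum(); a=np.arctan2(-d[0],d[1]); c=P.mean(0)
    return c,a,np.hypot(*d),c+np.outer(s,[-np.sin(a),np.cos(a)])
E
python3 - <<'E'
from h import *
px=lambda a:(a[0]/4.4+215-.5+.11,a[1]/4.2+135-.5+.12)
print(fitrow([ray('top',*px(a),.014) for a in [(146,411),(298,431),(453,452),(607,473)]]))
Q=[ray('top',*px(a),.018) for a in [(156,74),(749,40),(751,173),(158,204)]]; print(np.round(Q,4),np.mean(Q,0))
for a,z in [((201,113),.086),((363,112),.07),((522,94),.074),((697,80),.092)]: print(ray('top',*px(a),z).round(4))
E
```

```text
(array([0.45394574, 0.0025858 ]), np.float64(-0.11143561528034351), np.float64(1.0001604048661517), array([[ 0.46812439,  0.12929498],
       [ 0.45867196,  0.04482219],
       [ 0.44921952, -0.03965059],
       [ 0.43976709, -0.12412338]]))
[[ 0.6673  0.1351  0.018 ]
 [ 0.696  -0.2002  0.018 ]
 [ 0.6153 -0.2013  0.018 ]
 [ 0.5887  0.1292  0.018 ]] [ 0.64180024 -0.03433222  0.018     ]
[0.6264 0.0946 0.086 ]
[0.6332 0.0116 0.07  ]
[ 0.6444 -0.0724  0.074 ]
[ 0.6494 -0.1624  0.092 ]
```

move_arm([
  {"az": 0.768,"dz": 0.3},
  {"az": 0.768,"dz": 0.3},
  {"az": 0.768,"dz": 0.3},
  {"az": 0.768,"dz": 0.3},
  {"az": 0.768,"dz": 0.3},
  {"az": 0.768,"dz": 0.3},
  {"az": 0.768,"dz": 0.3},
  {"az": 0.768,"dz": 0.3},
  {"az": 0.768,"dz": 0.3},
  {"az": 0.768,"dz": 0.3,"dx": 1,"dy": 0.2},
  {"az": 0.768,"dz": 0.3,"dx": 1,"dy": 0.6},
  {"az": 0.768,"dz": 0.3,"dx": 1,"dy": 1},
  {"az": 0.768,"dz": 0.3,"dx": 1,"dy": 1},
  {"az": 0.768,"dz": 0.3,"dx": 1,"dy": 1},
])

```text
$.moves[0]: bad value
```

move_arm([
  {"dx": 0,"dy": 0,"dz": 0.3,"ax": 0,"ay": 0,"az": 0.768,"gripper": 85},
  {"dx": 0,"dy": 0,"dz": 0.3,"ax": 0,"ay": 0,"az": 0.768,"gripper": 85},
  {"dx": 0,"dy": 0,"dz": 0.3,"ax": 0,"ay": 0,"az": 0.768,"gripper": 85},
  {"dx": 0,"dy": 0,"dz": 0.3,"ax": 0,"ay": 0,"az": 0.768,"gripper": 85},
  {"dx": 0.5,"dy": 0,"dz": 0.3,"ax": 0,"ay": 0,"az": 0.768,"gripper": 85},
  {"dx": 1,"dy": 0.3,"dz": 0.3,"ax": 0,"ay": 0,"az": 0.768,"gripper": 85},
  {"dx": 1,"dy": 0.6,"dz": 0.3,"ax": 0,"ay": 0,"az": 0.768,"gripper": 85},
  {"dx": 1,"dy": 1,"dz": 0.3,"ax": 0,"ay": 0,"az": 0.768,"gripper": 85},
  {"dx": 1,"dy": 1,"dz": 0.3,"ax": 0,"ay": 0,"az": 0.768,"gripper": 85},
  {"dx": 1,"dy": 1,"dz": 0.3,"ax": 0,"ay": 0,"az": 0.768,"gripper": 85},
])

```text
time: 1.45
ee_pos: [0.2955, -0.4137, 0.2619]
orientation: [3.141, 0.001, 1.569]
force: [0.1, 0.0, 0.6]
gripper_width: 0.0848
finger_force: 0.0
```

move_arm([
  {"dx": 0.3,"dy": 0.5,"dz": 0,"ax": 0,"ay": 0,"az": 0,"gripper": 85},
  {"dx": 0.6,"dy": 1,"dz": 0,"ax": 0,"ay": 0,"az": 0,"gripper": 85},
  {"dx": 0.6,"dy": 1,"dz": 0,"ax": 0,"ay": 0,"az": 0,"gripper": 85},
  {"dx": 0.6,"dy": 1,"dz": 0,"ax": 0,"ay": 0,"az": 0,"gripper": 85},
])

```text
time: 1.85
ee_pos: [0.3562, -0.3135, 0.2615]
orientation: [3.141, 0.0, 1.57]
force: [0.4, 0.6, 0.4]
gripper_width: 0.0854
finger_force: 0.0
```

move_arm([
  {"dx": 0.3,"dy": 0.5,"dz": 0,"ax": 0,"ay": 0,"az": 0,"gripper": 85},
  {"dx": 0.6,"dy": 1,"dz": 0,"ax": 0,"ay": 0,"az": 0,"gripper": 85},
  {"dx": 0.6,"dy": 1,"dz": 0,"ax": 0,"ay": 0,"az": 0,"gripper": 85},
  {"dx": 0.6,"dy": 1,"dz": 0,"ax": 0,"ay": 0,"az": 0,"gripper": 85},
])

```text
time: 2.25
ee_pos: [0.4161, -0.2141, 0.2612]
orientation: [3.141, 0.0, 1.57]
force: [-0.7, -0.1, -0.3]
gripper_width: 0.0848
finger_force: 0.0
```

move_arm([
  {"dx": 0.3,"dy": 0.5,"dz": 0,"ax": 0,"ay": 0,"az": 0,"gripper": 85},
  {"dx": 0.6,"dy": 1,"dz": 0,"ax": 0,"ay": 0,"az": 0,"gripper": 85},
  {"dx": 0.6,"dy": 1,"dz": 0,"ax": 0,"ay": 0,"az": 0,"gripper": 85},
  {"dx": 0.6,"dy": 1,"dz": 0,"ax": 0,"ay": 0,"az": 0,"gripper": 85},
])

```text
time: 2.65
ee_pos: [0.4762, -0.1145, 0.2609]
orientation: [-3.141, 0.0, 1.57]
force: [-0.6, 0.1, -0.2]
gripper_width: 0.0849
finger_force: 0.0
```

move_arm([
  {"dx": 0.3,"dy": 0.5,"dz": 0,"ax": 0,"ay": 0,"az": 0,"gripper": 85},
  {"dx": 0.6,"dy": 1,"dz": 0,"ax": 0,"ay": 0,"az": 0,"gripper": 85},
  {"dx": 0.6,"dy": 1,"dz": 0,"ax": 0,"ay": 0,"az": 0,"gripper": 85},
  {"dx": 0.6,"dy": 1,"dz": 0,"ax": 0,"ay": 0,"az": 0,"gripper": 85},
  {"dx": 0.6,"dy": 1,"dz": 0,"ax": 0,"ay": 0,"az": 0,"gripper": 85},
])

```text
time: 3.15
ee_pos: [0.5351, -0.016, 0.2609]
orientation: [-3.141, 0.001, 1.568]
force: [0.2, 0.2, 0.0]
gripper_width: 0.0849
finger_force: 0.0
```

```bash
cat >> h.py <<'E'
from scipy.spatial.transform import Rotation as Ro
def wpose():
    s=ctrl.read_state(); T=np.eye(4); T[:3,:3]=Ro.from_euler('xyz',s['orientation']).as_matrix(); T[:3,3]=s['ee_pos']
    return T@np.array(ctrl.calibration('wrist')['T_tool_cam'])
def wray(T,u,v,z):
    c=ctrl.calibration('wrist'); f=200/np.tan(np.radians(c['fov_y'])/2)
    d=T[:3,:3]@np.array([(u-c['cx'])/f,(v-c['cy'])/f,1]); o=T[:3,3]; return (o+d*(z-o[2])/d[2])
def wproj(T,p):
    c=ctrl.calibration('wrist'); f=200/np.tan(np.radians(c['fov_y'])/2)
    q=np.linalg.inv(T)@np.append(p,1); return f*q[0]/q[2]+c['cx'],f*q[1]/q[2]+c['cy']
E
python3 - <<'E'
from h import *
T=wpose();np.save('T1.npy',T);snap('wrist','w1.png');print(ctrl.read_state()['ee_pos'])
E
```

```text
[ 0.53491575 -0.01609383  0.2611182 ]
```

View pics/w1.png

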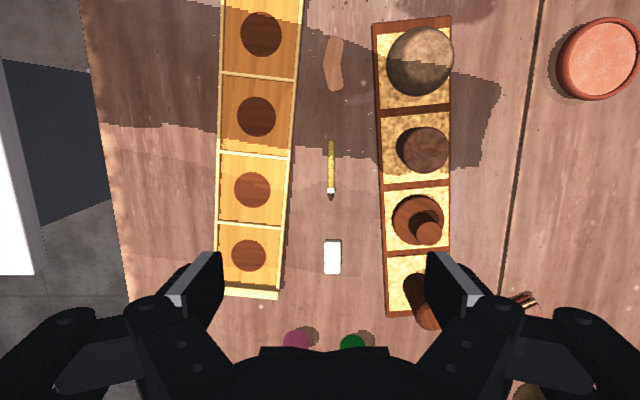

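The wrist view shows the discs at (261,34), (256,117), (252,190) and (249,256). The former tops are small (426,150) and knob (430,232).

```bash
python3 - <<'E'
from h import *
T=np.load('T1.npy'); im=cv2.imread('pics/w1.png')
C=[(261,34),(256,117),(252,190),(249,256)]
print(fitrow([wray(T,*c,.014) for c in C]))
print([wray(T,*c,.014).round(4)[:2] for c in C])
for a,z in [((426,150),.07),((430,232),.074)]: print(wray(T,*a,z).round(4))
cork=[(375,27),(450,22),(451,103),(379,108)] # barrel pad corners-ish
Q=[wray(T,*a,.018) for a in [(375,27),(449,22),(451,312),(387,317)]];print(np.round(Q,4),np.mean(Q,0))
crop=cv2.resize(im[0:260,360:480],None,fx=2.3,fy=2.3,interpolation=cv2.INTER_CUBIC)
hh=[(.6264,.0946,.086),(.6332,.0116,.07),(.6444,-.0724,.074),(.6494,-.1624,.092)]
for p in hh:
  u,v=wproj(T,p); cv2.circle(crop,(int((u-360)*2.3),int(v*2.3)),2,(0,255,0),-1)
  u,v=wproj(T,p[:2]+(.018,)); print(u,v)
cv2.imwrite('pics/c2.png',crop)
E
```

```text
(array([0.45394672, 0.00274573]), np.float64(-0.10937483508257595), np.float64(1.0014374171519713), array([[ 0.46786422,  0.12948386],
       [ 0.45858589,  0.04499178],
       [ 0.44930755, -0.03950031],
       [ 0.44002921, -0.12399239]]))
[array([0.4682, 0.1298]), array([0.4583, 0.0447]), array([ 0.449 , -0.0394]), array([ 0.4403, -0.1242])]
[0.6351 0.0137 0.07  ]
[ 0.6445 -0.0706  0.074 ]
[[ 0.5879  0.1354  0.018 ]
 [ 0.6645  0.1399  0.018 ]
 [ 0.6992 -0.2016  0.018 ]
 [ 0.6164 -0.2089  0.018 ]] [ 0.64201051 -0.03379376  0.018     ]
409.4729883074709 68.7425241005993
410.80465925159405 146.7606195652724
415.6065323791232 217.26941686205336
414.6941119018272 284.8663461309346
```

View pics/c2.png

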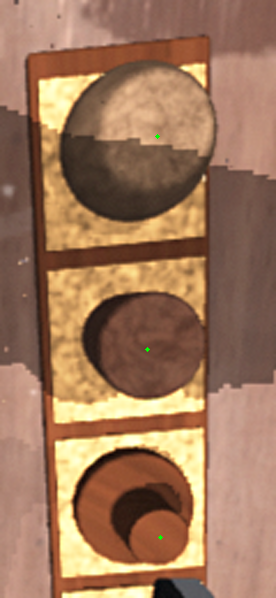

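move_arm([
  {"dx": 0.5,"dy": -0.3,"dz": -0.2,"ax": 0,"ay": 0,"az": 0,"gripper": 85},
  {"dx": 1,"dy": -0.55,"dz": -0.5,"ax": 0,"ay": 0,"az": 0,"gripper": 85},
  {"dx": 1,"dy": -0.55,"dz": -0.5,"ax": 0,"ay": 0,"az": 0,"gripper": 85},
  {"dx": 1,"dy": -0.55,"dz": -0.5,"ax": 0,"ay": 0,"az": 0,"gripper": 85},
])

```text
time: 3.6
ee_pos: [0.6357, -0.0728, 0.2081]
orientation: [-3.138, -0.0, 1.566]
force: [-0.3, -0.6, -0.8]
gripper_width: 0.0852
finger_force: 0.0
```

move_arm([
  {"dx": 0.1,"dy": 0,"dz": -0.4,"ax": 0,"ay": 0,"az": 0,"gripper": 85},
  {"dx": 0.1,"dy": 0,"dz": -0.8,"ax": 0,"ay": 0,"az": 0,"gripper": 85},
  {"dx": 0.1,"dy": 0,"dz": -0.8,"ax": 0,"ay": 0,"az": 0,"gripper": 85},
  {"dx": 0.1,"dy": 0,"dz": -0.8,"ax": 0,"ay": 0,"az": 0,"gripper": 85},
  {"dx": 0.1,"dy": 0,"dz": -0.8,"ax": 0,"ay": 0,"az": 0,"gripper": 85},
])

```text
time: 4.1
ee_pos: [0.6458, -0.0699, 0.1343]
orientation: [3.138, 0.001, 1.569]
force: [0.1, -0.5, 0.3]
gripper_width: 0.0854
finger_force: 0.0
```

move_arm([
  {"dx": -0.01,"dy": -0.01,"dz": -0.3,"ax": 0,"ay": 0,"az": 0,"gripper": 85},
  {"dx": -0.01,"dy": -0.01,"dz": -0.6,"ax": 0,"ay": 0,"az": 0,"gripper": 85},
  {"dx": -0.01,"dy": -0.01,"dz": -0.8,"ax": 0,"ay": 0,"az": 0,"gripper": 85},
  {"dx": -0.01,"dy": -0.01,"dz": -0.95,"ax": 0,"ay": 0,"az": 0,"gripper": 85},
  {"dx": -0.01,"dy": -0.01,"dz": -0.95,"ax": 0,"ay": 0,"az": 0,"gripper": 85},
  {"dx": -0.01,"dy": -0.01,"dz": -0.95,"ax": 0,"ay": 0,"az": 0,"gripper": 85},
])

```text
time: 4.7
ee_pos: [0.6451, -0.0705, 0.0384]
orientation: [3.139, 0.001, 1.569]
force: [-0.1, 0.2, -0.6]
gripper_width: 0.0851
finger_force: 0.0
```

```bash
python3 - <<'E'
from h import *
snap('wrist','w2.png');print(ctrl.read_state()['ee_pos'])
E
```

```text
[ 0.64528082 -0.07050643  0.03852787]
```

View pics/w2.png

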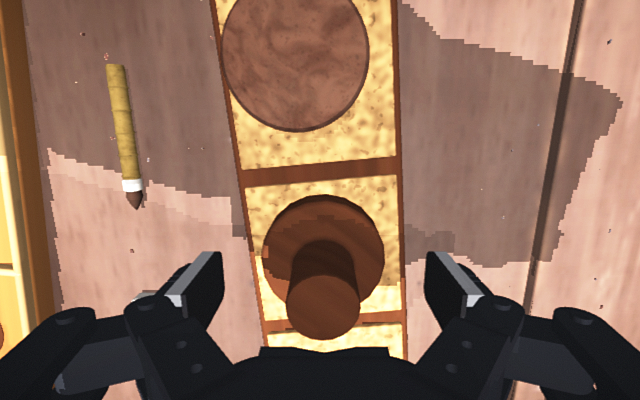

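The knob is centred between the fingers at (323,308), so I'll close and lift.

move_arm([
  {"dx": 0,"dy": 0,"dz": 0,"ax": 0,"ay": 0,"az": 0,"gripper": 10},
  {"dx": 0,"dy": 0,"dz": 0,"ax": 0,"ay": 0,"az": 0,"gripper": 10},
  {"dx": 0,"dy": 0,"dz": 0,"ax": 0,"ay": 0,"az": 0,"gripper": 10},
  {"dx": 0,"dy": 0,"dz": 0,"ax": 0,"ay": 0,"az": 0,"gripper": 10},
  {"dx": 0,"dy": 0,"dz": 0,"ax": 0,"ay": 0,"az": 0,"gripper": 10},
  {"dx": 0,"dy": 0,"dz": 0,"ax": 0,"ay": 0,"az": 0,"gripper": 10},
  {"dx": 0,"dy": 0,"dz": 0,"ax": 0,"ay": 0,"az": 0,"gripper": 10},
  {"dx": 0,"dy": 0,"dz": 0,"ax": 0,"ay": 0,"az": 0,"gripper": 10},
])

```text
time: 5.55
ee_pos: [0.645, -0.0705, 0.039]
orientation: [3.138, 0.001, 1.569]
force: [-5.1, 1.0, 18.3]
gripper_width: 0.027
finger_force: 108.4
```

move_arm([
  {"dx": 0,"dy": 0,"dz": 0.1,"ax": 0,"ay": 0,"az": 0,"gripper": 10},
  {"dx": 0,"dy": 0,"dz": 0.3,"ax": 0,"ay": 0,"az": 0,"gripper": 10},
  {"dx": 0,"dy": 0,"dz": 0.6,"ax": 0,"ay": 0,"az": 0,"gripper": 10},
  {"dx": 0,"dy": 0,"dz": 0.9,"ax": 0,"ay": 0,"az": 0,"gripper": 10},
  {"dx": 0,"dy": 0,"dz": 1,"ax": 0,"ay": 0,"az": 0,"gripper": 10},
])

```text
time: 6.05
ee_pos: [0.6452, -0.0704, 0.1394]
orientation: [3.138, 0.001, 1.569]
force: [-0.5, 0.2, -1.8]
gripper_width: 0.0264
finger_force: 104.7
```

move_arm([
  {"dx": -0.3,"dy": 0.2,"dz": 0,"ax": 0,"ay": 0,"az": 0,"gripper": 10},
  {"dx": -0.6,"dy": 0.4,"dz": 0,"ax": 0,"ay": 0,"az": 0,"gripper": 10},
  {"dx": -0.93,"dy": 0.575,"dz": 0,"ax": 0,"ay": 0,"az": 0,"gripper": 10},
  {"dx": -0.93,"dy": 0.575,"dz": 0,"ax": 0,"ay": 0,"az": 0,"gripper": 10},
])

```text
time: 6.45
ee_pos: [0.5468, -0.0105, 0.1356]
orientation: [-3.138, -0.001, 1.571]
force: [-0.4, -0.2, -0.7]
gripper_width: 0.0267
finger_force: 104.5
```

move_arm([
  {"dx": -0.3,"dy": 0.2,"dz": 0,"ax": 0,"ay": 0,"az": 0,"gripper": 10},
  {"dx": -0.6,"dy": 0.4,"dz": 0,"ax": 0,"ay": 0,"az": 0,"gripper": 10},
  {"dx": -0.93,"dy": 0.575,"dz": -0.1,"ax": 0,"ay": 0,"az": 0,"gripper": 10},
  {"dx": -0.93,"dy": 0.575,"dz": -0.4,"ax": 0,"ay": 0,"az": 0,"gripper": 10},
  {"dx": -0.93,"dy": 0.575,"dz": -0.7,"ax": 0,"ay": 0,"az": 0,"gripper": 10},
  {"dx": -0.93,"dy": 0.575,"dz": -0.7,"ax": 0,"ay": 0,"az": 0,"gripper": 10},
  {"dx": -0.93,"dy": 0.575,"dz": -0.7,"ax": 0,"ay": 0,"az": 0,"gripper": 10},
])

```text
time: 7.15
ee_pos: [0.4582, 0.0447, 0.0663]
orientation: [-3.14, -0.0, 1.569]
force: [-0.5, 0.8, -1.3]
gripper_width: 0.0268
finger_force: 104.5
```

```bash
python3 - <<'E'
from h import *
snap('wrist','w3.png');print(ctrl.read_state()['ee_pos'])
E
```

```text
[0.45889972 0.04460839 0.06696794]
```

View pics/w3.png

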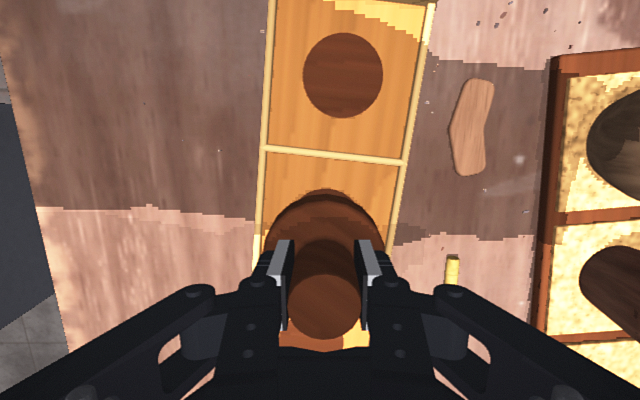

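The knob former hangs upright over the second compartment from the left (disc rim 265–385 px, inside the strips). I'll lower it until it touches.

move_arm([
  {"dx": 0,"dy": 0,"dz": -0.15,"ax": 0,"ay": 0,"az": 0,"gripper": 10},
  {"dx": 0,"dy": 0,"dz": -0.25,"ax": 0,"ay": 0,"az": 0,"gripper": 10},
  {"dx": 0,"dy": 0,"dz": -0.3,"ax": 0,"ay": 0,"az": 0,"gripper": 10},
  {"dx": 0,"dy": 0,"dz": -0.3,"ax": 0,"ay": 0,"az": 0,"gripper": 10},
  {"dx": 0,"dy": 0,"dz": -0.3,"ax": 0,"ay": 0,"az": 0,"gripper": 10},
])

```text
time: 7.7
ee_pos: [0.4585, 0.0447, 0.0367]
orientation: [3.141, 0.0, 1.569]
force: [-0.0, 0.4, -1.6]
gripper_width: 0.0266
finger_force: 104.5
```

move_arm([
  {"dx": 0,"dy": 0,"dz": -0.01,"ax": 0,"ay": 0,"az": 0,"gripper": 10},
  {"dx": 0,"dy": 0,"dz": -0.015,"ax": 0,"ay": 0,"az": 0,"gripper": 10},
  {"dx": 0,"dy": 0,"dz": -0.015,"ax": 0,"ay": 0,"az": 0,"gripper": 10},
  {"dx": 0,"dy": 0,"dz": -0.015,"ax": 0,"ay": 0,"az": 0,"gripper": 10},
])

```text
time: 8.1
ee_pos: [0.4584, 0.0448, 0.0351]
orientation: [3.141, 0.0, 1.569]
force: [-0.7, 0.7, 0.5]
gripper_width: 0.0269
finger_force: 104.9
```

Now it's touching the floor (the force turned positive), so I'll open slowly and retreat.

move_arm([
  {"dx": 0,"dy": 0,"dz": 0,"ax": 0,"ay": 0,"az": 0,"gripper": 32},
  {"dx": 0,"dy": 0,"dz": 0,"ax": 0,"ay": 0,"az": 0,"gripper": 40},
  {"dx": 0,"dy": 0,"dz": 0,"ax": 0,"ay": 0,"az": 0,"gripper": 60},
  {"dx": 0,"dy": 0,"dz": 0,"ax": 0,"ay": 0,"az": 0,"gripper": 85},
  {"dx": 0,"dy": 0,"dz": 0,"ax": 0,"ay": 0,"az": 0,"gripper": 85},
  {"dx": 0,"dy": 0,"dz": 0,"ax": 0,"ay": 0,"az": 0,"gripper": 85},
  {"dx": 0,"dy": 0,"dz": 0,"ax": 0,"ay": 0,"az": 0,"gripper": 85},
  {"dx": 0,"dy": 0,"dz": 0.1,"ax": 0,"ay": 0,"az": 0,"gripper": 85},
  {"dx": 0,"dy": 0,"dz": 0.4,"ax": 0,"ay": 0,"az": 0,"gripper": 85},
  {"dx": 0,"dy": 0,"dz": 0.8,"ax": 0,"ay": 0,"az": 0,"gripper": 85},
  {"dx": 0,"dy": 0,"dz": 1,"ax": 0,"ay": 0,"az": 0,"gripper": 85},
  {"dx": 0,"dy": 0,"dz": 1,"ax": 0,"ay": 0,"az": 0,"gripper": 85},
])

```text
time: 9.3
ee_pos: [0.4598, 0.0447, 0.1383]
orientation: [3.136, 0.001, 1.569]
force: [-0.4, 0.1, -0.6]
gripper_width: 0.085
finger_force: 0.0
```

move_arm([
  {"dx": 0.3,"dy": -0.05,"dz": 0,"ax": 0,"ay": 0,"az": 0,"gripper": 85},
  {"dx": 0.6,"dy": -0.1,"dz": 0,"ax": 0,"ay": 0,"az": 0,"gripper": 85},
  {"dx": 0.87,"dy": -0.16,"dz": 0,"ax": 0,"ay": 0,"az": 0,"gripper": 85},
  {"dx": 0.87,"dy": -0.16,"dz": 0,"ax": 0,"ay": 0,"az": 0,"gripper": 85},
])

```text
time: 9.7
ee_pos: [0.5476, 0.0281, 0.1338]
orientation: [3.141, 0.0, 1.568]
force: [-0.0, 0.0, 0.0]
gripper_width: 0.0846
finger_force: 0.0
```

move_arm([
  {"dx": 0.3,"dy": -0.05,"dz": 0,"ax": 0,"ay": 0,"az": 0,"gripper": 85},
  {"dx": 0.6,"dy": -0.1,"dz": 0,"ax": 0,"ay": 0,"az": 0,"gripper": 85},
  {"dx": 0.87,"dy": -0.16,"dz": 0,"ax": 0,"ay": 0,"az": 0,"gripper": 85},
  {"dx": 0.87,"dy": -0.16,"dz": -0.1,"ax": 0,"ay": 0,"az": 0,"gripper": 85},
  {"dx": 0.87,"dy": -0.16,"dz": -0.2,"ax": 0,"ay": 0,"az": 0,"gripper": 85},
  {"dx": 0.87,"dy": -0.16,"dz": -0.2,"ax": 0,"ay": 0,"az": 0,"gripper": 85},
])

```text
time: 10.3
ee_pos: [0.6299, 0.0132, 0.1127]
orientation: [-3.137, -0.001, 1.569]
force: [-0.6, 0.5, 0.3]
gripper_width: 0.0851
finger_force: 0.0
```

```bash
python3 - <<'E'
from h import *
T=wpose();snap('wrist','w4.png');print(ctrl.read_state()['ee_pos']);np.save('T4.npy',T)
print(wproj(T,[.634,.0127,.07]))
E
```

```text
[0.63037145 0.01321442 0.11376882]
(np.float64(332.1095740987182), np.float64(230.7078146229096))
```

View pics/w4.png

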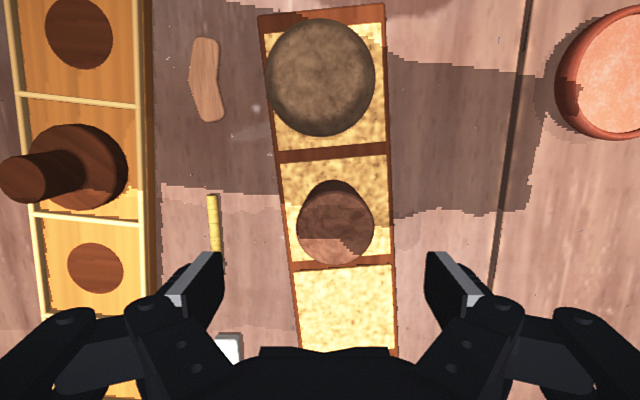

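The small former's top is at about (335,226), and the barrel's belly outline is centred at (319,78). The knob former stands upright in its compartment.

move_arm([
  {"dx": 0.05,"dy": 0.02,"dz": 0,"ax": 0,"ay": 0,"az": 0,"gripper": 85},
  {"dx": 0.05,"dy": 0.02,"dz": -0.3,"ax": 0,"ay": 0,"az": 0,"gripper": 85},
  {"dx": 0.05,"dy": 0.02,"dz": -0.6,"ax": 0,"ay": 0,"az": 0,"gripper": 85},
  {"dx": 0.05,"dy": 0.02,"dz": -0.86,"ax": 0,"ay": 0,"az": 0,"gripper": 85},
  {"dx": 0.05,"dy": 0.02,"dz": -0.86,"ax": 0,"ay": 0,"az": 0,"gripper": 85},
  {"dx": 0.05,"dy": 0.02,"dz": -0.86,"ax": 0,"ay": 0,"az": 0,"gripper": 85},
])

```text
time: 10.95
ee_pos: [0.6374, 0.015, 0.0297]
orientation: [3.141, 0.0, 1.569]
force: [0.1, 0.0, 0.0]
gripper_width: 0.085
finger_force: 0.0
```

```bash
python3 - <<'E'
from h import *
T=np.load('T4.npy'); print(wray(T,335,226,.07),wray(T,319,78,.054),wray(T,319,78,.06)); print(ctrl.read_state()['ee_pos'])
E
```

```text
[0.63566038 0.01559385 0.07      ] [0.62646768 0.09798408 0.054     ] [0.62657555 0.09743249 0.06      ]
[0.63741651 0.01496741 0.02966856]
```

move_arm([
  {"dx": -0.015,"dy": 0.005,"dz": -0.03,"ax": 0,"ay": 0,"az": 0,"gripper": 85},
  {"dx": -0.015,"dy": 0.005,"dz": -0.03,"ax": 0,"ay": 0,"az": 0,"gripper": 60},
  {"dx": -0.015,"dy": 0.005,"dz": -0.03,"ax": 0,"ay": 0,"az": 0,"gripper": 52},
  {"dx": -0.015,"dy": 0.005,"dz": -0.03,"ax": 0,"ay": 0,"az": 0,"gripper": 45},
  {"dx": -0.015,"dy": 0.005,"dz": -0.03,"ax": 0,"ay": 0,"az": 0,"gripper": 30},
  {"dx": -0.015,"dy": 0.005,"dz": -0.03,"ax": 0,"ay": 0,"az": 0,"gripper": 30},
  {"dx": -0.015,"dy": 0.005,"dz": -0.03,"ax": 0,"ay": 0,"az": 0,"gripper": 30},
  {"dx": -0.015,"dy": 0.005,"dz": -0.03,"ax": 0,"ay": 0,"az": 0,"gripper": 30},
])

```text
time: 11.75
ee_pos: [0.6361, 0.0153, 0.027]
orientation: [3.14, 0.0, 1.569]
force: [-1.9, -0.3, 7.4]
gripper_width: 0.0443
finger_force: 59.7
```

move_arm([
  {"dx": 0,"dy": 0,"dz": 0.1,"ax": 0,"ay": 0,"az": 0,"gripper": 30},
  {"dx": 0,"dy": 0,"dz": 0.3,"ax": 0,"ay": 0,"az": 0,"gripper": 30},
  {"dx": 0,"dy": 0,"dz": 0.6,"ax": 0,"ay": 0,"az": 0,"gripper": 30},
  {"dx": 0,"dy": 0,"dz": 0.9,"ax": 0,"ay": 0,"az": 0,"gripper": 30},
  {"dx": 0,"dy": 0,"dz": 1,"ax": 0,"ay": 0,"az": 0,"gripper": 30},
])

```text
time: 12.25
ee_pos: [0.6369, 0.0152, 0.1296]
orientation: [3.137, 0.001, 1.569]
force: [0.7, 0.1, -0.8]
gripper_width: 0.0439
finger_force: 61.0
```

move_arm([
  {"dx": -0.3,"dy": -0.1,"dz": 0.05,"ax": 0,"ay": 0,"az": 0,"gripper": 30},
  {"dx": -0.6,"dy": -0.2,"dz": 0.05,"ax": 0,"ay": 0,"az": 0,"gripper": 30},
  {"dx": -0.94,"dy": -0.275,"dz": 0.05,"ax": 0,"ay": 0,"az": 0,"gripper": 30},
  {"dx": -0.94,"dy": -0.275,"dz": 0.05,"ax": 0,"ay": 0,"az": 0,"gripper": 30},
])

```text
time: 12.65
ee_pos: [0.5377, -0.0124, 0.1307]
orientation: [-3.139, -0.0, 1.568]
force: [-0.6, 0.4, -0.3]
gripper_width: 0.0442
finger_force: 61.3
```

move_arm([
  {"dx": -0.3,"dy": -0.1,"dz": 0,"ax": 0,"ay": 0,"az": 0,"gripper": 30},
  {"dx": -0.6,"dy": -0.2,"dz": 0,"ax": 0,"ay": 0,"az": 0,"gripper": 30},
  {"dx": -0.94,"dy": -0.275,"dz": -0.1,"ax": 0,"ay": 0,"az": 0,"gripper": 30},
  {"dx": -0.94,"dy": -0.275,"dz": -0.4,"ax": 0,"ay": 0,"az": 0,"gripper": 30},
  {"dx": -0.94,"dy": -0.275,"dz": -0.8,"ax": 0,"ay": 0,"az": 0,"gripper": 30},
  {"dx": -0.94,"dy": -0.275,"dz": -0.8,"ax": 0,"ay": 0,"az": 0,"gripper": 30},
  {"dx": -0.94,"dy": -0.275,"dz": -0.8,"ax": 0,"ay": 0,"az": 0,"gripper": 30},
])

```text
time: 13.35
ee_pos: [0.4477, -0.0396, 0.0511]
orientation: [-3.14, -0.0, 1.569]
force: [0.1, -0.1, -0.7]
gripper_width: 0.0445
finger_force: 61.5
```

move_arm([
  {"dx": 0.013,"dy": 0,"dz": -0.1,"ax": 0,"ay": 0,"az": 0,"gripper": 30},
  {"dx": 0.013,"dy": 0,"dz": -0.2,"ax": 0,"ay": 0,"az": 0,"gripper": 30},
  {"dx": 0.013,"dy": 0,"dz": -0.25,"ax": 0,"ay": 0,"az": 0,"gripper": 30},
  {"dx": 0.013,"dy": 0,"dz": -0.27,"ax": 0,"ay": 0,"az": 0,"gripper": 30},
  {"dx": 0.013,"dy": 0,"dz": -0.27,"ax": 0,"ay": 0,"az": 0,"gripper": 30},
  {"dx": 0.013,"dy": 0,"dz": -0.27,"ax": 0,"ay": 0,"az": 0,"gripper": 30},
])

```text
time: 13.95
ee_pos: [0.4491, -0.0397, 0.024]
orientation: [3.141, 0.0, 1.569]
force: [-0.5, -0.4, -1.5]
gripper_width: 0.044
finger_force: 61.6
```

move_arm([
  {"dx": 0,"dy": 0,"dz": -0.005,"ax": 0,"ay": 0,"az": 0,"gripper": 30},
  {"dx": 0,"dy": 0,"dz": -0.01,"ax": 0,"ay": 0,"az": 0,"gripper": 30},
  {"dx": 0,"dy": 0,"dz": -0.01,"ax": 0,"ay": 0,"az": 0,"gripper": 30},
])

```text
time: 14.25
ee_pos: [0.4491, -0.0398, 0.023]
orientation: [3.141, 0.0, 1.569]
force: [-0.5, -0.6, 1.2]
gripper_width: 0.0443
finger_force: 61.6
```

move_arm([
  {"dx": 0,"dy": 0,"dz": 0,"ax": 0,"ay": 0,"az": 0,"gripper": 48},
  {"dx": 0,"dy": 0,"dz": 0,"ax": 0,"ay": 0,"az": 0,"gripper": 56},
  {"dx": 0,"dy": 0,"dz": 0,"ax": 0,"ay": 0,"az": 0,"gripper": 70},
  {"dx": 0,"dy": 0,"dz": 0,"ax": 0,"ay": 0,"az": 0,"gripper": 85},
  {"dx": 0,"dy": 0,"dz": 0,"ax": 0,"ay": 0,"az": 0,"gripper": 85},
  {"dx": 0,"dy": 0,"dz": 0,"ax": 0,"ay": 0,"az": 0,"gripper": 85},
  {"dx": 0,"dy": 0,"dz": 0.1,"ax": 0,"ay": 0,"az": 0,"gripper": 85},
  {"dx": 0,"dy": 0,"dz": 0.4,"ax": 0,"ay": 0,"az": 0,"gripper": 85},
  {"dx": 0,"dy": 0,"dz": 0.8,"ax": 0,"ay": 0,"az": 0,"gripper": 85},
  {"dx": 0,"dy": 0,"dz": 1,"ax": 0,"ay": 0,"az": 0,"gripper": 85},
  {"dx": 0,"dy": 0,"dz": 1,"ax": 0,"ay": 0,"az": 0,"gripper": 85},
])

```text
time: 15.35
ee_pos: [0.4505, -0.0401, 0.1262]
orientation: [3.136, 0.002, 1.569]
force: [0.3, -0.3, 0.3]
gripper_width: 0.085
finger_force: 0.0
```

move_arm([
  {"dx": 0.3,"dy": 0.2,"dz": 0.1,"ax": 0,"ay": 0,"az": 0,"gripper": 85},
  {"dx": 0.6,"dy": 0.4,"dz": 0.2,"ax": 0,"ay": 0,"az": 0,"gripper": 85},
  {"dx": 0.88,"dy": 0.68,"dz": 0.2,"ax": 0,"ay": 0,"az": 0,"gripper": 85},
  {"dx": 0.88,"dy": 0.68,"dz": 0.2,"ax": 0,"ay": 0,"az": 0,"gripper": 85},
])

```text
time: 15.75
ee_pos: [0.5394, 0.0306, 0.1422]
orientation: [3.141, -0.001, 1.571]
force: [0.2, -0.7, -0.5]
gripper_width: 0.085
finger_force: 0.0
```

move_arm([
  {"dx": 0.3,"dy": 0.2,"dz": 0,"ax": 0,"ay": 0,"az": 0,"gripper": 85},
  {"dx": 0.6,"dy": 0.4,"dz": 0,"ax": 0,"ay": 0,"az": 0,"gripper": 85},
  {"dx": 0.88,"dy": 0.68,"dz": 0,"ax": 0,"ay": 0,"az": 0,"gripper": 85},
  {"dx": 0.88,"dy": 0.68,"dz": 0,"ax": 0,"ay": 0,"az": 0,"gripper": 85},
  {"dx": 0.88,"dy": 0.68,"dz": 0,"ax": 0,"ay": 0,"az": 0,"gripper": 85},
])

```text
time: 16.25
ee_pos: [0.6244, 0.0966, 0.1416]
orientation: [-3.139, 0.0, 1.57]
force: [0.1, 0.1, 0.3]
gripper_width: 0.085
finger_force: 0.0
```

```bash
python3 - <<'E'
from h import *
T=wpose();snap('wrist','w5.png');print(ctrl.read_state()['ee_pos']);np.save('T5.npy',T)
print(wproj(T,[.6265,.0977,.086]))
E
```

```text
[0.62408585 0.09604022 0.14195618]
(np.float64(328.19821449467634), np.float64(220.94957154087643))
```

View pics/w5.png

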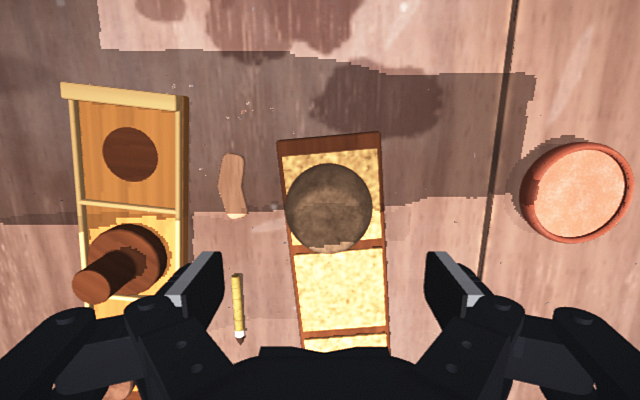

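The barrel's outline is centred at (329,208), between the fingers in the closing direction.

```bash
python3 - <<'E'
from h import *
T=np.load('T5.npy'); print(wray(T,329,207.5,.054),wray(T,329,207.5,.064))
E
```

```text
[0.62739207 0.09716741 0.054     ] [0.62725733 0.10003574 0.064     ]
```

move_arm([
  {"dx": 0.03,"dy": 0.015,"dz": 0,"ax": 0,"ay": 0,"az": 0,"gripper": 85},
  {"dx": 0.03,"dy": 0.015,"dz": -0.2,"ax": 0,"ay": 0,"az": 0,"gripper": 85},
  {"dx": 0.03,"dy": 0.015,"dz": -0.4,"ax": 0,"ay": 0,"az": 0,"gripper": 85},
  {"dx": 0.03,"dy": 0.015,"dz": -0.4,"ax": 0,"ay": 0,"az": 0,"gripper": 85},
  {"dx": 0.03,"dy": 0.015,"dz": -0.4,"ax": 0,"ay": 0,"az": 0,"gripper": 85},
])

```text
time: 16.8
ee_pos: [0.6277, 0.0973, 0.1033]
orientation: [-3.141, 0.0, 1.568]
force: [0.2, -0.2, 0.5]
gripper_width: 0.0851
finger_force: 0.0
```

move_arm([
  {"dx": 0,"dy": 0,"dz": -0.2,"ax": 0,"ay": 0,"az": 0,"gripper": 85},
  {"dx": 0,"dy": 0,"dz": -0.4,"ax": 0,"ay": 0,"az": 0,"gripper": 85},
  {"dx": 0,"dy": 0,"dz": -0.6,"ax": 0,"ay": 0,"az": 0,"gripper": 85},
  {"dx": 0,"dy": 0,"dz": -0.75,"ax": 0,"ay": 0,"az": 0,"gripper": 85},
  {"dx": 0,"dy": 0,"dz": -0.75,"ax": 0,"ay": 0,"az": 0,"gripper": 85},
  {"dx": 0,"dy": 0,"dz": -0.75,"ax": 0,"ay": 0,"az": 0,"gripper": 85},
])

```text
time: 17.4
ee_pos: [0.6286, 0.0977, 0.0291]
orientation: [3.14, -0.0, 1.569]
force: [-0.1, 0.0, -0.6]
gripper_width: 0.0848
finger_force: 0.0
```

move_arm([
  {"dx": 0,"dy": 0,"dz": 0,"ax": 0,"ay": 0,"az": 0,"gripper": 72},
  {"dx": 0,"dy": 0,"dz": 0,"ax": 0,"ay": 0,"az": 0,"gripper": 66},
  {"dx": 0,"dy": 0,"dz": 0,"ax": 0,"ay": 0,"az": 0,"gripper": 60},
  {"dx": 0,"dy": 0,"dz": 0,"ax": 0,"ay": 0,"az": 0,"gripper": 45},
  {"dx": 0,"dy": 0,"dz": 0,"ax": 0,"ay": 0,"az": 0,"gripper": 45},
  {"dx": 0,"dy": 0,"dz": 0,"ax": 0,"ay": 0,"az": 0,"gripper": 45},
  {"dx": 0,"dy": 0,"dz": 0,"ax": 0,"ay": 0,"az": 0,"gripper": 45},
])

```text
time: 18.1
ee_pos: [0.6286, 0.0978, 0.0296]
orientation: [3.139, 0.0, 1.569]
force: [-1.1, 0.2, 10.5]
gripper_width: 0.0589
finger_force: 62.2
```

move_arm([
  {"dx": 0,"dy": 0,"dz": 0.1,"ax": 0,"ay": 0,"az": 0,"gripper": 45},
  {"dx": 0,"dy": 0,"dz": 0.3,"ax": 0,"ay": 0,"az": 0,"gripper": 45},
  {"dx": 0,"dy": 0,"dz": 0.6,"ax": 0,"ay": 0,"az": 0,"gripper": 45},
  {"dx": 0,"dy": 0,"dz": 0.9,"ax": 0,"ay": 0,"az": 0,"gripper": 45},
  {"dx": 0,"dy": 0,"dz": 1,"ax": 0,"ay": 0,"az": 0,"gripper": 45},
  {"dx": 0,"dy": 0,"dz": 1,"ax": 0,"ay": 0,"az": 0,"gripper": 45},
])

```text
time: 18.7
ee_pos: [0.6287, 0.0979, 0.1293]
orientation: [3.139, -0.0, 1.569]
force: [-0.3, -0.1, -1.5]
gripper_width: 0.0588
finger_force: 64.7
```

move_arm([
  {"dx": -0.2,"dy": -0.25,"dz": 0.1,"ax": 0,"ay": 0,"az": 0,"gripper": 45},
  {"dx": -0.4,"dy": -0.5,"dz": 0.1,"ax": 0,"ay": 0,"az": 0,"gripper": 45},
  {"dx": -0.63,"dy": -0.74,"dz": 0.1,"ax": 0,"ay": 0,"az": 0,"gripper": 45},
])

```text
time: 19.0
ee_pos: [0.5637, 0.0232, 0.1359]
orientation: [-3.139, -0.0, 1.57]
force: [-0.1, -0.2, -1.4]
gripper_width: 0.0586
finger_force: 64.8
```

move_arm([
  {"dx": -0.2,"dy": -0.25,"dz": 0,"ax": 0,"ay": 0,"az": 0,"gripper": 45},
  {"dx": -0.4,"dy": -0.5,"dz": 0,"ax": 0,"ay": 0,"az": 0,"gripper": 45},
  {"dx": -0.63,"dy": -0.74,"dz": 0,"ax": 0,"ay": 0,"az": 0,"gripper": 45},
])

```text
time: 19.3
ee_pos: [0.5005, -0.0509, 0.136]
orientation: [-3.139, -0.001, 1.569]
force: [0.0, -0.1, -2.0]
gripper_width: 0.0587
finger_force: 64.8
```

move_arm([
  {"dx": -0.2,"dy": -0.25,"dz": 0,"ax": 0,"ay": 0,"az": 0,"gripper": 45},
  {"dx": -0.4,"dy": -0.5,"dz": 0,"ax": 0,"ay": 0,"az": 0,"gripper": 45},
  {"dx": -0.63,"dy": -0.74,"dz": 0,"ax": 0,"ay": 0,"az": 0,"gripper": 45},
  {"dx": -0.63,"dy": -0.74,"dz": -0.1,"ax": 0,"ay": 0,"az": 0,"gripper": 45},
  {"dx": -0.63,"dy": -0.74,"dz": -0.4,"ax": 0,"ay": 0,"az": 0,"gripper": 45},
  {"dx": -0.63,"dy": -0.74,"dz": -0.7,"ax": 0,"ay": 0,"az": 0,"gripper": 45},
  {"dx": -0.63,"dy": -0.74,"dz": -0.7,"ax": 0,"ay": 0,"az": 0,"gripper": 45},
  {"dx": -0.63,"dy": -0.74,"dz": -0.7,"ax": 0,"ay": 0,"az": 0,"gripper": 45},
])

```text
time: 20.1
ee_pos: [0.4386, -0.1236, 0.0672]
orientation: [-3.139, -0.001, 1.57]
force: [1.4, -0.5, -1.3]
gripper_width: 0.0587
finger_force: 65.4
```

Next I lower from 0.067 to about 0.0265, with 1 mm of x correction.

move_arm([
  {"dx": 0.01,"dy": 0,"dz": -0.15,"ax": 0,"ay": 0,"az": 0,"gripper": 45},
  {"dx": 0.01,"dy": 0,"dz": -0.3,"ax": 0,"ay": 0,"az": 0,"gripper": 45},
  {"dx": 0.01,"dy": 0,"dz": -0.37,"ax": 0,"ay": 0,"az": 0,"gripper": 45},
  {"dx": 0.01,"dy": 0,"dz": -0.4,"ax": 0,"ay": 0,"az": 0,"gripper": 45},
  {"dx": 0.01,"dy": 0,"dz": -0.4,"ax": 0,"ay": 0,"az": 0,"gripper": 45},
  {"dx": 0.01,"dy": 0,"dz": -0.4,"ax": 0,"ay": 0,"az": 0,"gripper": 45},
])

```text
time: 20.7
ee_pos: [0.4404, -0.1244, 0.0285]
orientation: [3.141, 0.0, 1.569]
force: [0.1, 0.1, -1.4]
gripper_width: 0.0588
finger_force: 65.4
```

move_arm([
  {"dx": 0,"dy": 0,"dz": -0.015,"ax": 0,"ay": 0,"az": 0,"gripper": 45},
  {"dx": 0,"dy": 0,"dz": -0.025,"ax": 0,"ay": 0,"az": 0,"gripper": 45},
  {"dx": 0,"dy": 0,"dz": -0.03,"ax": 0,"ay": 0,"az": 0,"gripper": 45},
  {"dx": 0,"dy": 0,"dz": -0.03,"ax": 0,"ay": 0,"az": 0,"gripper": 45},
])

```text
time: 21.1
ee_pos: [0.4403, -0.1244, 0.0256]
orientation: [3.141, 0.001, 1.569]
force: [-2.5, 1.7, 8.6]
gripper_width: 0.0588
finger_force: 66.2
```

move_arm([
  {"dx": 0,"dy": 0,"dz": 0.01,"ax": 0,"ay": 0,"az": 0,"gripper": 62},
  {"dx": 0,"dy": 0,"dz": 0.01,"ax": 0,"ay": 0,"az": 0,"gripper": 68},
  {"dx": 0,"dy": 0,"dz": 0.01,"ax": 0,"ay": 0,"az": 0,"gripper": 75},
  {"dx": 0,"dy": 0,"dz": 0.01,"ax": 0,"ay": 0,"az": 0,"gripper": 85},
  {"dx": 0,"dy": 0,"dz": 0.01,"ax": 0,"ay": 0,"az": 0,"gripper": 85},
  {"dx": 0,"dy": 0,"dz": 0.01,"ax": 0,"ay": 0,"az": 0,"gripper": 85},
  {"dx": 0,"dy": 0,"dz": 0.1,"ax": 0,"ay": 0,"az": 0,"gripper": 85},
  {"dx": 0,"dy": 0,"dz": 0.4,"ax": 0,"ay": 0,"az": 0,"gripper": 85},
  {"dx": 0,"dy": 0,"dz": 0.8,"ax": 0,"ay": 0,"az": 0,"gripper": 85},
  {"dx": 0,"dy": 0,"dz": 1,"ax": 0,"ay": 0,"az": 0,"gripper": 85},
  {"dx": 0,"dy": 0,"dz": 1,"ax": 0,"ay": 0,"az": 0,"gripper": 85},
])

```text
time: 22.2
ee_pos: [0.4414, -0.1249, 0.1281]
orientation: [3.137, 0.003, 1.569]
force: [0.2, -0.0, 0.4]
gripper_width: 0.0849
finger_force: 0.0
```

move_arm([
  {"dx": 0.3,"dy": -0.1,"dz": 0.1,"ax": 0,"ay": 0,"az": 0,"gripper": 85},
  {"dx": 0.7,"dy": -0.2,"dz": 0.2,"ax": 0,"ay": 0,"az": 0,"gripper": 85},
  {"dx": 1,"dy": -0.2,"dz": 0.2,"ax": 0,"ay": 0,"az": 0,"gripper": 85},
  {"dx": 1,"dy": -0.2,"dz": 0.2,"ax": 0,"ay": 0,"az": 0,"gripper": 85},
])

```text
time: 22.6
ee_pos: [0.5427, -0.1446, 0.1438]
orientation: [3.141, -0.0, 1.57]
force: [0.5, 0.6, -0.7]
gripper_width: 0.0848
finger_force: 0.0
```

move_arm([
  {"dx": 0.3,"dy": -0.1,"dz": 0,"ax": 0,"ay": 0,"az": 0,"gripper": 85},
  {"dx": 0.7,"dy": -0.18,"dz": 0,"ax": 0,"ay": 0,"az": 0,"gripper": 85},
  {"dx": 1,"dy": -0.18,"dz": 0,"ax": 0,"ay": 0,"az": 0,"gripper": 85},
  {"dx": 1,"dy": -0.18,"dz": 0,"ax": 0,"ay": 0,"az": 0,"gripper": 85},
  {"dx": 1,"dy": -0.18,"dz": 0,"ax": 0,"ay": 0,"az": 0,"gripper": 85},
])

```text
time: 23.1
ee_pos: [0.6391, -0.1618, 0.1435]
orientation: [-3.139, -0.001, 1.57]
force: [-0.0, 0.1, -0.5]
gripper_width: 0.0851
finger_force: 0.0
```

```bash
python3 - <<'E'
from h import *
T=wpose();snap('wrist','w6.png');print(ctrl.read_state()['ee_pos']);np.save('T6.npy',T)
print(wproj(T,[.6494,-.1624,.092]))
E
```

```text
[ 0.63872368 -0.16184883  0.14403487]
(np.float64(341.8415036443157), np.float64(225.76429714904248))
```

View pics/w6.png

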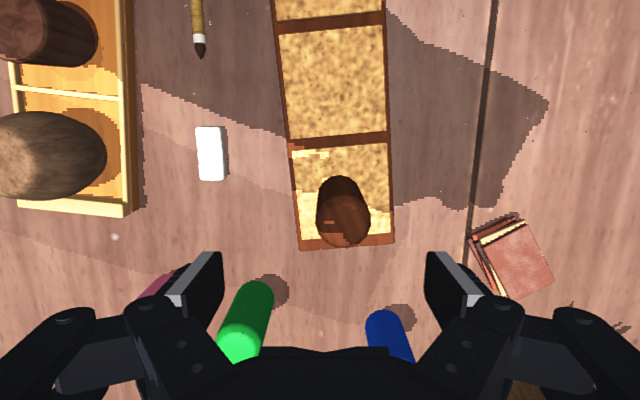

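The slim former's top is at (344,221). The green (245,310) and blue (390,330) decoys are clear of it; I'll work out their distance.

```bash
python3 - <<'E'
from h import *
T=np.load('T6.npy'); print(wray(T,344,221,.092),wray(T,343,190,.018)); print('blue top',ray('top',429,139,.07),'green',ray('top',417,188,.07))
E
```

```text
[ 0.65066655 -0.15935667  0.092     ] [ 0.65390471 -0.15713504  0.018     ]
blue top [ 0.69431684 -0.29568853  0.07      ] green [ 0.57668336 -0.26599758  0.07      ]
```

move_arm([
  {"dx": 0.12,"dy": 0.02,"dz": 0,"ax": 0,"ay": 0,"az": 0,"gripper": 85},
  {"dx": 0.12,"dy": 0.02,"dz": 0,"ax": 0,"ay": 0,"az": 0,"gripper": 85},
  {"dx": 0.12,"dy": 0.02,"dz": -0.2,"ax": 0,"ay": 0,"az": 0,"gripper": 85},
  {"dx": 0.12,"dy": 0.02,"dz": -0.4,"ax": 0,"ay": 0,"az": 0,"gripper": 85},
  {"dx": 0.12,"dy": 0.02,"dz": -0.4,"ax": 0,"ay": 0,"az": 0,"gripper": 85},
])

```text
time: 23.65
ee_pos: [0.6495, -0.1597, 0.1026]
orientation: [-3.137, -0.002, 1.569]
force: [-1.1, -0.3, 0.1]
gripper_width: 0.0851
finger_force: 0.0
```

move_arm([
  {"dx": 0.01,"dy": 0,"dz": -0.2,"ax": 0,"ay": 0,"az": 0,"gripper": 85},
  {"dx": 0.01,"dy": 0,"dz": -0.4,"ax": 0,"ay": 0,"az": 0,"gripper": 85},
  {"dx": 0.01,"dy": 0,"dz": -0.6,"ax": 0,"ay": 0,"az": 0,"gripper": 85},
  {"dx": 0.01,"dy": 0,"dz": -0.6,"ax": 0,"ay": 0,"az": 0,"gripper": 85},
  {"dx": 0.01,"dy": 0,"dz": -0.6,"ax": 0,"ay": 0,"az": 0,"gripper": 85},
])

```text
time: 24.15
ee_pos: [0.6528, -0.1603, 0.046]
orientation: [3.141, 0.0, 1.569]
force: [0.2, -0.9, 0.9]
gripper_width: 0.085
finger_force: 0.0
```

move_arm([
  {"dx": 0,"dy": 0,"dz": 0,"ax": 0,"ay": 0,"az": 0,"gripper": 60},
  {"dx": 0,"dy": 0,"dz": 0,"ax": 0,"ay": 0,"az": 0,"gripper": 45},
  {"dx": 0,"dy": 0,"dz": 0,"ax": 0,"ay": 0,"az": 0,"gripper": 38},
  {"dx": 0,"dy": 0,"dz": 0,"ax": 0,"ay": 0,"az": 0,"gripper": 34},
  {"dx": 0,"dy": 0,"dz": 0,"ax": 0,"ay": 0,"az": 0,"gripper": 20},
  {"dx": 0,"dy": 0,"dz": 0,"ax": 0,"ay": 0,"az": 0,"gripper": 20},
  {"dx": 0,"dy": 0,"dz": 0,"ax": 0,"ay": 0,"az": 0,"gripper": 20},
  {"dx": 0,"dy": 0,"dz": 0,"ax": 0,"ay": 0,"az": 0,"gripper": 20},
])

```text
time: 24.95
ee_pos: [0.6532, -0.1603, 0.0456]
orientation: [3.141, 0.0, 1.569]
force: [-1.2, 0.2, 6.1]
gripper_width: 0.0347
finger_force: 59.0
```

move_arm([
  {"dx": 0,"dy": 0,"dz": 0.1,"ax": 0,"ay": 0,"az": 0,"gripper": 20},
  {"dx": 0,"dy": 0,"dz": 0.3,"ax": 0,"ay": 0,"az": 0,"gripper": 20},
  {"dx": 0,"dy": 0,"dz": 0.6,"ax": 0,"ay": 0,"az": 0,"gripper": 20},
  {"dx": 0,"dy": 0,"dz": 0.9,"ax": 0,"ay": 0,"az": 0,"gripper": 20},
  {"dx": 0,"dy": 0,"dz": 1,"ax": 0,"ay": 0,"az": 0,"gripper": 20},
  {"dx": 0,"dy": 0,"dz": 1,"ax": 0,"ay": 0,"az": 0,"gripper": 20},
])

```text
time: 25.55
ee_pos: [0.6537, -0.1604, 0.1466]
orientation: [3.139, 0.001, 1.569]
force: [0.6, 0.1, -0.3]
gripper_width: 0.0348
finger_force: 59.7
```

move_arm([
  {"dx": -0.15,"dy": 0.3,"dz": 0.05,"ax": 0,"ay": 0,"az": 0,"gripper": 20},
  {"dx": -0.4,"dy": 0.6,"dz": 0.1,"ax": 0,"ay": 0,"az": 0,"gripper": 20},
  {"dx": -0.62,"dy": 0.965,"dz": 0.1,"ax": 0,"ay": 0,"az": 0,"gripper": 20},
])

```text
time: 25.85
ee_pos: [0.5896, -0.0633, 0.1532]
orientation: [-3.14, -0.0, 1.568]
force: [1.3, 0.4, -0.5]
gripper_width: 0.0347
finger_force: 59.8
```

move_arm([
  {"dx": -0.15,"dy": 0.3,"dz": 0,"ax": 0,"ay": 0,"az": 0,"gripper": 20},
  {"dx": -0.4,"dy": 0.6,"dz": 0,"ax": 0,"ay": 0,"az": 0,"gripper": 20},
  {"dx": -0.62,"dy": 0.965,"dz": 0,"ax": 0,"ay": 0,"az": 0,"gripper": 20},
])

```text
time: 26.15
ee_pos: [0.5271, 0.0336, 0.1531]
orientation: [-3.139, -0.0, 1.568]
force: [1.1, 1.2, -0.8]
gripper_width: 0.0344
finger_force: 59.9
```

move_arm([
  {"dx": -0.15,"dy": 0.3,"dz": 0,"ax": 0,"ay": 0,"az": 0,"gripper": 20},
  {"dx": -0.4,"dy": 0.6,"dz": 0,"ax": 0,"ay": 0,"az": 0,"gripper": 20},
  {"dx": -0.62,"dy": 0.965,"dz": 0,"ax": 0,"ay": 0,"az": 0,"gripper": 20},
  {"dx": -0.62,"dy": 0.965,"dz": -0.1,"ax": 0,"ay": 0,"az": 0,"gripper": 20},
  {"dx": -0.62,"dy": 0.965,"dz": -0.4,"ax": 0,"ay": 0,"az": 0,"gripper": 20},
  {"dx": -0.62,"dy": 0.965,"dz": -0.8,"ax": 0,"ay": 0,"az": 0,"gripper": 20},
  {"dx": -0.62,"dy": 0.965,"dz": -0.8,"ax": 0,"ay": 0,"az": 0,"gripper": 20},
  {"dx": -0.62,"dy": 0.965,"dz": -0.8,"ax": 0,"ay": 0,"az": 0,"gripper": 20},
])

```text
time: 26.95
ee_pos: [0.4664, 0.1289, 0.0743]
orientation: [-3.139, 0.0, 1.569]
force: [-0.4, -0.3, 0.5]
gripper_width: 0.0345
finger_force: 60.0
```

move_arm([
  {"dx": 0.01,"dy": 0,"dz": -0.15,"ax": 0,"ay": 0,"az": 0,"gripper": 20},
  {"dx": 0.01,"dy": 0,"dz": -0.25,"ax": 0,"ay": 0,"az": 0,"gripper": 20},
  {"dx": 0.01,"dy": 0,"dz": -0.3,"ax": 0,"ay": 0,"az": 0,"gripper": 20},
  {"dx": 0.01,"dy": 0,"dz": -0.31,"ax": 0,"ay": 0,"az": 0,"gripper": 20},
  {"dx": 0.01,"dy": 0,"dz": -0.31,"ax": 0,"ay": 0,"az": 0,"gripper": 20},
  {"dx": 0.01,"dy": 0,"dz": -0.31,"ax": 0,"ay": 0,"az": 0,"gripper": 20},
])

```text
time: 27.55
ee_pos: [0.4683, 0.1293, 0.0443]
orientation: [3.141, -0.0, 1.569]
force: [-0.4, -1.1, -0.4]
gripper_width: 0.0345
finger_force: 60.0
```

move_arm([
  {"dx": 0,"dy": 0,"dz": -0.01,"ax": 0,"ay": 0,"az": 0,"gripper": 20},
  {"dx": 0,"dy": 0,"dz": -0.02,"ax": 0,"ay": 0,"az": 0,"gripper": 20},
  {"dx": 0,"dy": 0,"dz": -0.027,"ax": 0,"ay": 0,"az": 0,"gripper": 20},
  {"dx": 0,"dy": 0,"dz": -0.027,"ax": 0,"ay": 0,"az": 0,"gripper": 20},
])

```text
time: 27.95
ee_pos: [0.4681, 0.1293, 0.0416]
orientation: [3.141, -0.0, 1.569]
force: [-1.5, 0.1, 6.0]
gripper_width: 0.0346
finger_force: 60.8
```

It's touching, so I'll release, lift, and back away to look.

move_arm([
  {"dx": 0,"dy": 0,"dz": 0.005,"ax": 0,"ay": 0,"az": 0,"gripper": 38},
  {"dx": 0,"dy": 0,"dz": 0.005,"ax": 0,"ay": 0,"az": 0,"gripper": 45},
  {"dx": 0,"dy": 0,"dz": 0.005,"ax": 0,"ay": 0,"az": 0,"gripper": 60},
  {"dx": 0,"dy": 0,"dz": 0.005,"ax": 0,"ay": 0,"az": 0,"gripper": 85},
  {"dx": 0,"dy": 0,"dz": 0.005,"ax": 0,"ay": 0,"az": 0,"gripper": 85},
  {"dx": 0,"dy": 0,"dz": 0.005,"ax": 0,"ay": 0,"az": 0,"gripper": 85},
  {"dx": 0,"dy": 0,"dz": 0.1,"ax": 0,"ay": 0,"az": 0,"gripper": 85},
  {"dx": 0,"dy": 0,"dz": 0.4,"ax": 0,"ay": 0,"az": 0,"gripper": 85},
  {"dx": 0,"dy": 0,"dz": 0.8,"ax": 0,"ay": 0,"az": 0,"gripper": 85},
  {"dx": 0,"dy": 0,"dz": 1,"ax": 0,"ay": 0,"az": 0,"gripper": 85},
  {"dx": 0,"dy": 0,"dz": 1,"ax": 0,"ay": 0,"az": 0,"gripper": 85},
])

```text
time: 29.05
ee_pos: [0.4695, 0.1295, 0.1446]
orientation: [3.136, -0.001, 1.569]
force: [-0.0, -0.1, -0.0]
gripper_width: 0.0852
finger_force: 0.0
```

move_arm([
  {"dx": 0.3,"dy": -0.2,"dz": 0.4,"ax": 0,"ay": 0,"az": 0,"gripper": 85},
  {"dx": 0.6,"dy": -0.5,"dz": 0.8,"ax": 0,"ay": 0,"az": 0,"gripper": 85},
  {"dx": 0.6,"dy": -0.7,"dz": 1,"ax": 0,"ay": 0,"az": 0,"gripper": 85},
  {"dx": 0.6,"dy": -0.9,"dz": 1,"ax": 0,"ay": 0,"az": 0,"gripper": 85},
  {"dx": 0.6,"dy": -0.9,"dz": 1,"ax": 0,"ay": 0,"az": 0,"gripper": 85},
  {"dx": 0.6,"dy": -0.9,"dz": 1,"ax": 0,"ay": 0,"az": 0,"gripper": 85},
])

```text
time: 29.65
ee_pos: [0.5276, 0.0392, 0.2404]
orientation: [-3.14, -0.0, 1.568]
force: [-0.1, -0.8, 0.8]
gripper_width: 0.0852
finger_force: 0.0
```

```bash
python3 - <<'E'
from h import *
T=wpose();im=snap('wrist','w7.png').copy();print(ctrl.read_state()['ee_pos'])
_,_,_,P=fitrow([(.46786,.12948,0),(.45859,.04499,0),(.44931,-.0395,0),(.44003,-.124,0)])
for p,r,z in zip(P,[.018,.030,.0235,.0315],[.088,.030,.066,.05]):
  c=[wproj(T,[p[0]+r*np.cos(a),p[1]+r*np.sin(a),z]) for a in np.linspace(0,6.28,40)]
  cv2.polylines(im,[np.int32(c)],True,(0,255,0),1)
cv2.imwrite('pics/w7b.png',im[:,:,::-1])
E
```

```text
[0.52747458 0.0396947  0.24032931]
```

View pics/w7b.png

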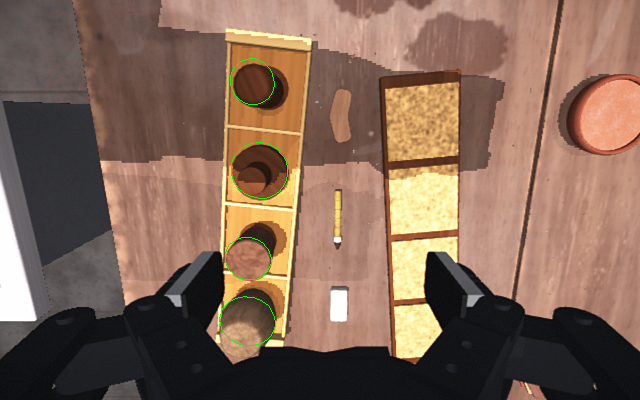

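All four stand upright and centred. The predicted outlines coincide with slim (253,82), knob (259,170), small (248,258) and barrel (247,322), left to right in reversed order, so I'm handing in.

```bash
python3 -c "
from workcell import ctrl
print(ctrl.sign_off())"
```

```text
the job is handed in; nothing more can be done
None
```

The four formers stand upright in the rack in reversed order (slim, knob, small, barrel from left to right), each centred in its compartment and released, and the job was handed in at about 30 s.

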